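# Shift the easel's masking blade to the next hole

### The job

On the printing easel, set the masking blade one hole further towards the yellow clip: take the red plunger knob, pull it up to free the pin, slide the blade along the rail to the very next hole, and let the pin go fully home there. Finish while still gripping the knob with the pin held fully home; do not let go, and leave all the other things on the bench where they stand.

Things in the scene. Friction and masses are not known exactly. Their poses are not given: they have to be found in the camera images.
- easel: printing easel fixed to the bench: white board 250 x 370 mm, 20 mm thick, with an aluminium rail on it, 32 mm wide and 250 mm long, its top 34 mm above the table. Five holes in the rail, 45 mm apart, on a line along the easel's y axis at y = -90, -45, 0, 45, 90 mm. Origin on the table surface under the middle hole; z up; the board reaches from x = -30 to +220 mm and y = -185 to +185 mm. Each start has another position and yaw
- knob (a point): centre of the red plunger knob: an upright cylinder 28 mm across and 30 mm tall with a lip 32 mm across round its top 4 mm, 77 mm above the table when the pin is home (knob from 62 to 92 mm). It stands on top of the blade's grey saddle (60 mm in x, 46 mm along the rail; its top 45 mm above the table, with a steel boss 22 mm across up to 53 mm under the knob). Rides with the blade and the plunger
- blade (a joint): position of the masking blade (grey saddle on the rail, with a dark steel blade 175 x 30 mm reaching over the board) along the easel's +y axis, in m: 0 with the pin in the middle hole (the start), +0.045 or -0.045 in the next hole on either side; ends at +-0.094. It slides with about 1.5 N of drag and stays where left. The pin has about 1 mm of play in a hole and locks the blade
- plunger (a joint): how far the plunger (red knob and pin) is pulled straight up, in m: 0 with the pin home in a hole, 0.012 when its round tip just rides on the rail's top, at most 0.017. A spring pulls it down with 3 N at home, 5.5 N fully up, so over a hole it goes home by itself unless it is held up
- clip_yellow: yellow clip, 40 x 24 x 34 mm, fixed on one end of the rail, 137 mm from the middle hole along the rail; the blade must go one hole towards it. Origin under its centre, 20 mm above the table. Which end it is on changes
- clip_blue: blue clip of the same size on the rail's other end; origin under its centre
- focuser: grain focuser, black turned stand 52 mm across, 82 mm tall, standing on the easel board; origin under its base. Bystander
- loupe: grey loupe 42 mm across, 42 mm tall, standing on the easel board; origin under its base. Bystander
- developer: brown glass bottle, 76 mm across, 190 mm tall, on the table at the robot's left; origin under its base. Bystander
- fixer: white bottle with red cap, 72 mm across, 170 mm tall, on the table at the left; origin under its base. Bystander
- beaker: open glass beaker, 84 mm across, 110 mm tall, on the table at the right; origin under its base. Bystander
- tank: black film tank, 94 mm across, 125 mm tall, on the table at the right; origin under its base. Bystander
- cassette: green film can, 25 mm across, 47 mm tall, on the table at the right; origin under its base. Bystander

How it is judged:
On the way, in this order (a step that is already met when the one before it is completed fails the run):
1. the gripped plunger is pulled up clear of its first hole (value of joint plunger above 0.0095 m and contact force between the fingers and plunger above 2 N and value of joint blade between -0.03 and 0.03 m), for 0.1 s.
2. the blade has come to the next hole towards the yellow clip and the pin is home in it (((y of clip_yellow in the frame of easel above 0.05 m and value of joint blade between 0.041 and 0.049 m) or (y of clip_yellow in the frame of easel below -0.05 m and value of joint blade between -0.049 and -0.041 m)) and value of joint plunger below 0.002 m), for 0.2 s.
At the end, for the whole second after the job is handed in: the blade is at rest at the next hole (45 mm, within 4 mm) towards the yellow clip, the pin is home (plunger within 2 mm of its bottom), the fingers still grip the knob (more than 2 N, grasp point within 28 mm of its centre), and every bystander is upright and within 20 mm of its start (all of step 2 and contact force between the fingers and plunger above 2 N and distance between the grasp point and knob below 0.028 m and velocity of joint blade between -0.01 and 0.01 m/s and distance of each of focuser, loupe, developer, fixer, beaker, tank, cassette from where it was at the start of the episode below 0.02 m and angle between each of focuser, loupe, developer, fixer, beaker, tank, cassette's own z axis and vertical below 0.2 rad); the arm keeps its last pose, push and grip.
It fails at once if a bystander is shifted by more than 30 mm or tipped over (distance of any of focuser, loupe, developer, fixer, beaker, tank, cassette from where it was at the start of the episode above 0.03 m or angle between any of focuser, loupe, developer, fixer, beaker, tank, cassette's own z axis and vertical above 0.5 rad).
It also fails if it takes over 35 s, if anything falls off the work surface, if the arm or the gripper's body presses on something with over 40 N, if the wrist force passes 120 N, or if a joint passes its speed limit or range.

### The arm

A 6-joint arm with a two-finger parallel gripper is mounted at the origin on the work surface. World frame = base frame: x ahead of the robot, y to its left, z up, the work surface at z = 0. Lengths are in m, angles in rad, forces in N, time in s.
With the tool pointing down it reaches from about 0.35 to 0.925 m from the base axis. Payload 6.4 kg.
Tool frame: the origin (TCP) lies at the centre of the arm's flange, where the gripper is bolted on; the fingertips stand 199 mm ahead of it and the grasp point (between the pads) lies 180 mm ahead of it (arm.grasp_offset is the distance from the TCP to the grasp point, in m); z points along the fingers, y is the line along which they close (so a half turn about z gives the same grasp; the last joint's range is limited). The gripper opens to 94 mm and grips with 3 to 60 N. Pads are 16 mm wide; open, the fingers measure 119 mm over their backs; the gripper's body (75 mm by 177 mm) begins 78 mm behind the grasp point.
Start: joints at [1.134, 0.245, 1.558, -0, 1.339, -0.174], TCP at [0.169, 0.628, 0.405] pointing down, gripper open.
Joint ranges: [-3.13, 3.13], [-1.02, 2.26], [0.13, 2.54], [-0.95, 4.09], [0.21, 2.88], [-2.74, 2.74]. Speed limits (rad/s): [2.57, 2.57, 3.14, 3.14, 3.14, 3.14].

### API

Orientations are given as a unit quaternion [x, y, z, w].
In Python, from bench import arm, vision, job, readout gives the robot as it stands. The module is installed in compiled form; this text tells all that it offers. Calls block until the motion is done:
- arm.goto(position, orientation): joint-space move of the TCP to a pose.
- arm.move_linear(position, attitude=None, feed=0.15, contact_N=None): straight line of the TCP; attitude=None keeps the orientation; feed is the mean speed in m/s. With contact_N (N) it stops when the force on the tool has changed by that much, and returns True; else False.
- arm.goto_joints(angles): joint-space move.
- arm.release() and arm.close_gripper(grasp_force=None): open the fingers fully, or close them until they stop; grasp_force is the grip in N (None keeps the last).
- arm.dwell(seconds).
- arm.inverse_kinematics(position, orientation): joint angles nearest the present ones, or None.
- vision.camera(name): name is "scene" or "side" or "wrist"; returns the picture (480x640x3 uint8, red, green, blue); there is no depth.
- vision.camera_params(name): a dict with "camera_matrix" (3x3 intrinsics, pixels), "rvec" (rotation vector, rad) and "tvec" (3), from world to camera coordinates, as OpenCV has them. Camera axes: x right, y down, z forward; pixel columns grow to the right and rows downward; lengths in m; the calibration is good to about 2 mm. A picture is of the moment at which its call begins: read the wrist's pose just before it. camera_params takes no time and is no camera call; for the wrist camera it gives the pose at the moment of the call.
A pose or a line that the arm cannot do raises arm.PlanningError and nothing moves.
- job.finish_job(): hands the job in; it is judged then, once.
Readings, each from a call of its own:
- readout.current_time(): time.
- readout.current_joint_positions(): joint angles.
- readout.current_qd(): joint speeds.
- readout.current_effort(): joint torques, N m.
- readout.current_tool_pos(): TCP position.
- readout.current_ee_rot(): TCP orientation.
- readout.current_wrist_force(): force on the tool from outside, world axes, zero at the start.
- readout.current_moment(): the same for the moment, N m.
- readout.current_grip_width(): finger opening in m.
- readout.current_gripper_force(): force on a finger pad.
Only numpy, scipy, OpenCV 4.12 (cv2) and the standard library are available. Lean on these libraries where they do the work, as an engineer would, in place of code of your own. Each camera call takes 0.05 s, during which the arm holds its last target. There are 200 camera calls.

## Working session

There is one attempt and no reset: what is moved stays moved. The work goes in short steps, each a Python script; the robot and the scene stay as the last script left them, time stands still between calls to the robot, and variables do not carry over. Pictures are saved under pics/ and viewed, at most 10 in all, crops included, and the job is handed in when it is done.

```bash
mkdir -p pics; python3 - <<'E'
from bench import arm, vision, job, readout
import cv2,json
for n in("scene","side"):
    im=vision.camera(n); cv2.imwrite(f"pics/{n}0.png",im[:,:,::-1]); p=vision.camera_params(n); print(n,{k:v.tolist() for k,v in p.items()})
print(arm.grasp_offset,readout.current_ee_rot(),readout.current_time())
E
```

```text
scene {'camera_matrix': [[624.7709036471351, 0.0, 315.7024214327011], [0.0, 624.7709036471351, 242.82655227718735], [0.0, 0.0, 1.0]], 'rvec': [1.367355012322324, 2.348138338475916, -0.7556496466507729], 'tvec': [0.23224598920282535, -0.3163924240005515, 1.837636605934922]}
side {'camera_matrix': [[460.4882566194389, 0.0, 313.13186336464736], [0.0, 460.4882566194389, 242.11352782335982], [0.0, 0.0, 1.0]], 'rvec': [2.159787026697145, -0.08086581436312086, 0.05450532344481527], 'tvec': [-0.5374782293530727, 0.08590442939269, 1.1904134604495495]}
0.1804 [ 1.30992710e-01  9.91382965e-01 -8.10398440e-04 -2.63580902e-04] 0.1
```

View pics/scene0.png

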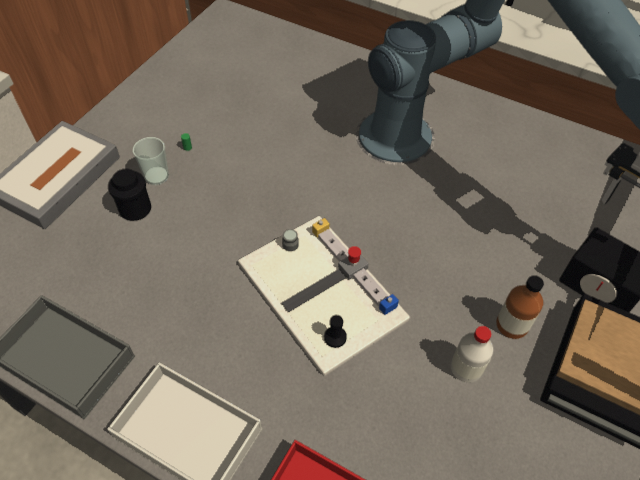

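View pics/side0.png

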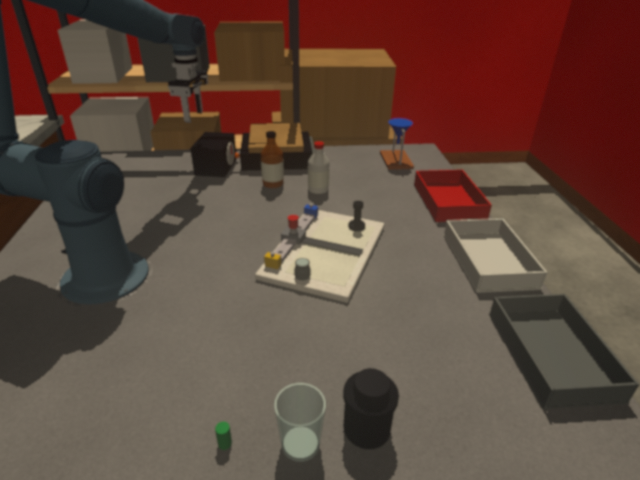

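```bash
python3 - <<'E'
import cv2
a=cv2.imread("pics/scene0.png")[208:376,232:417]
cv2.imwrite("pics/c1.png",cv2.resize(a,None,fx=3.5,fy=3.5,interpolation=cv2.INTER_CUBIC))
E
```

```text
(no output)
```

View pics/c1.png

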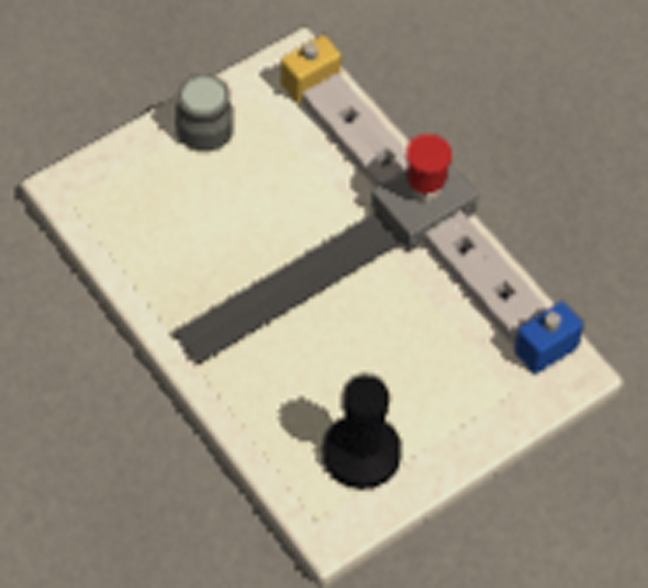

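The enlarged crop shows the board corners at crop pixels (305,28), (20,185), (323,580) and (620,380). The free holes are at (349,115), (387,157), (465,245) and (506,291), the knob top at (429,150), and the yellow clip at the upper-left end of the rail. Next I fit the easel pose to these points.

```bash
cat > h.py <<'E'
import numpy as np, cv2
from scipy.optimize import least_squares
from scipy.spatial.transform import Rotation as R
def proj(P,p):
    return cv2.projectPoints(np.asarray(P,float),p["rvec"],p["tvec"],p["camera_matrix"],None)[0][:,0]
def w(pose,L):
    x,y,a=pose;L=np.asarray(L,float);c,s=np.cos(a),np.sin(a)
    return np.c_[x+c*L[:,0]-s*L[:,1],y+s*L[:,0]+c*L[:,1],L[:,2]]
def fit(L,px,p,x0):
    r=least_squares(lambda q:(proj(w(q,L),p)-px).ravel(),x0,loss="soft_l1"); return r
# tool down, finger closing axis y at world yaw b
def down(b): return (R.from_euler("z",b)*R.from_euler("x",np.pi)).as_quat()
E
python3 - <<'E'
from h import *
from bench import arm,vision,readout
p=vision.camera_params("scene")
L=[(-.03,-.185,.02),(.22,-.185,.02),(.22,.185,.02),(-.03,.185,.02),(0,-.09,.034),(0,-.045,.034),(0,.045,.034),(0,.09,.034),(0,0,.092)]
px=np.array([(305,28),(20,185),(323,580),(620,380),(349,115),(387,157),(465,245),(506,291),(429,150)])/3.5+[232,208]
r=fit(L,px,p,[.5,0,0]);print(r.x,r.fun.reshape(-1,2).round(1))
k=w(r.x,[(0,0,.092)]); print(k, "side px",proj(k,vision.camera_params("side")))
for o in range(4):
    for nm,y in(("start",0),("end",-.045)):
        k=w(r.x,[(0,y,.26)])[0]; q=arm.inverse_kinematics(k,down(r.x[2]+o*np.pi/2)); print(o,nm,None if q is None else np.round(q,2))
E
```

```text
[ 0.49144273  0.11524016 -0.4410955 ] [[ 0.1 -1.2]
 [-0.7 -0.9]
 [ 0.2  0.2]
 [ 2.2 -0. ]
 [-0.2  0.1]
 [-0.3  0.1]
 [-0.2  0.1]
 [-0.2  0. ]
 [ 0.2  0.8]]
[[0.49144273 0.11524016 0.092     ]] side px [[292.82845871 215.6901049 ]]
0 start [ 0.01  0.09  2.02 -0.    1.03  2.02]
0 end [-0.08  0.03  2.09 -0.    1.02  1.93]
1 start [ 0.01  0.09  2.02 -0.    1.03  0.45]
1 end [-0.08  0.03  2.09 -0.    1.02  0.36]
2 start [ 0.01  0.09  2.02  0.    1.03 -1.12]
2 end [-0.08  0.03  2.09  0.    1.02 -1.21]
3 start [ 0.01  0.09  2.02  0.    1.03 -2.7 ]
3 end None
```

```bash
python3 - <<'E'
from h import *
from bench import arm,vision,readout
pose=[0.49144273,0.11524016,-0.4410955]
t=np.array(readout.current_tool_pos()); t[2]+=.05
arm.move_linear(t,feed=.3)
k=w(pose,[(0,0,.40)])[0]
arm.goto(k,down(pose[2]+np.pi))
p=vision.camera_params("wrist"); im=vision.camera("wrist"); cv2.imwrite("pics/w1.png",im[:,:,::-1])
np.savez("w1.npz",**p)
print(readout.current_tool_pos(),readout.current_time())
for l in [(0,0,.092),(0,-.09,.034),(0,-.045,.034),(0,.045,.034),(0,.09,.034)]: print(l,proj(w(pose,[l]),p).round(1))
E
```

```text
[0.49141217 0.11586223 0.40012466] 2.6417
(0, 0, 0.092) [[318.9 235.1]]
(0, -0.09, 0.034) [[227.1 221. ]]
(0, -0.045, 0.034) [[273.2 221. ]]
(0, 0.045, 0.034) [[365.3 221.1]]
(0, 0.09, 0.034) [[411.3 221.1]]
```

View pics/w1.png

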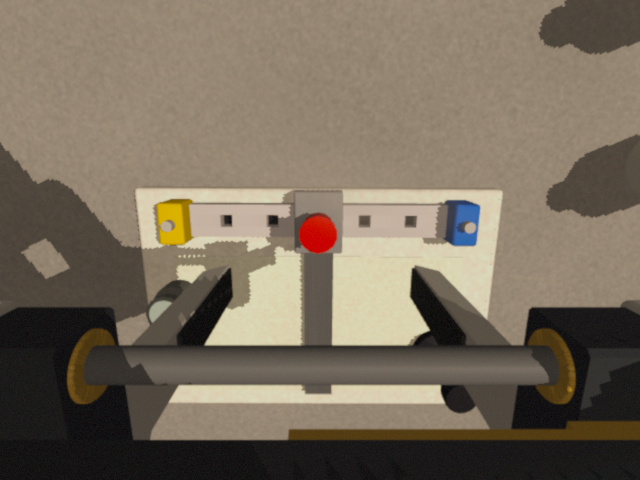

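The wrist view shows the knob at (318,234) and the holes at (227,220), (273,220), (364,221) and (410,221). All are within 1 px of the fit, and the yellow clip is at the −y end. Descending and gripping.

```bash
cat >> h.py <<'E'
pose=[0.49144273,0.11524016,-0.4410955]
def rep(tag=""):
    from bench import readout as r
    p=np.array(r.current_tool_pos());d=p-[*pose[:2],.1804];c,s=np.cos(pose[2]),np.sin(pose[2])
    f=np.array(r.current_wrist_force())
    print(tag,"t",round(r.current_time(),2),"easel mm",(1e3*np.array([c*d[0]+s*d[1],-s*d[0]+c*d[1],d[2]])).round(1),
     "F easel",np.array([c*f[0]+s*f[1],-s*f[0]+c*f[1],f[2]]).round(1),"w",round(r.current_grip_width(),4),"g",round(r.current_gripper_force(),1))
E
python3 - <<'E'
from h import *
from bench import arm
rep("pre")
c=arm.move_linear(w(pose,[(0,0,.1804+.075)])[0],feed=.12,contact_N=8); print(c); rep("down")
arm.close_gripper(8); rep("g8")
arm.close_gripper(25); arm.dwell(.2); rep("g25")
E
```

```text
pre t 2.64 easel mm [ -0.3   0.5 219.7] F easel [-0.2 -0.1  0.5] w 0.0936 g 0.0
False
down t 4.0 easel mm [ 0.3  0.2 75.8] F easel [-0.9  0.6 -0.2] w 0.0939 g 0.0
g8 t 5.0 easel mm [ 0.  -0.2 74.9] F easel [-0.6 -3.4  1.4] w 0.0309 g 8.0
g25 t 5.42 easel mm [ 0.  -0.2 75. ] F easel [-0.3 -4.6  2.6] w 0.0299 g 25.0
```

```bash
python3 - <<'E'
from h import *
from bench import arm
P=lambda y,z:w(pose,[(0,y,.1804+z)])[0]
arm.move_linear(P(0,.0895),feed=.03); arm.dwell(.3); rep("up")
arm.move_linear(P(-.045,.0895),feed=.04); arm.dwell(.2); rep("slid")
c=arm.move_linear(P(-.045,.075),feed=.02,contact_N=15); arm.dwell(.3); print(c);rep("home")
from bench import vision
im=vision.camera("wrist"); cv2.imwrite("pics/w2.png",im[:,:,::-1])
im=vision.camera("scene")[208:308,292:425]; cv2.imwrite("pics/s2.png",cv2.resize(im[:,:,::-1],None,fx=6,fy=6,interpolation=cv2.INTER_CUBIC))
E
```

```text
up t 6.35 easel mm [-0.1  0.1 89.4] F easel [ 1.9  0.4 -5.4] w 0.0301 g 25.0
slid t 7.83 easel mm [ -0.1 -45.1  89.3] F easel [ 0.2 -0.6 -5.5] w 0.03 g 25.0
False
home t 9.0 easel mm [  0.  -45.1  75. ] F easel [-2.8 -5.2 -0.5] w 0.0297 g 25.0
```

View pics/w2.png

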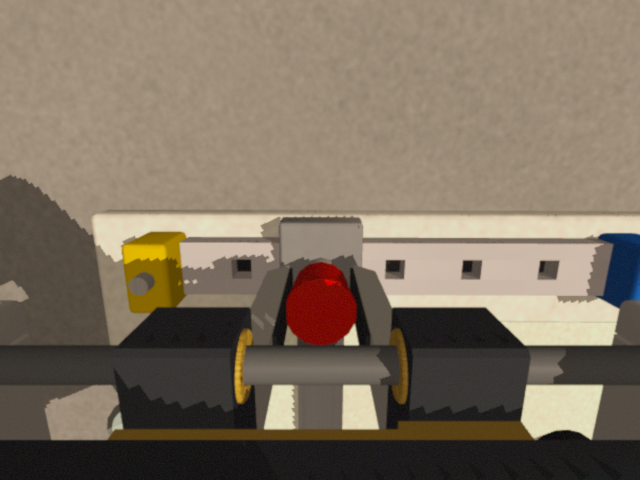

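The wrist view shows one free hole left of the saddle (243,268) and three to the right, so the blade is at the next hole towards yellow with the knob gripped. A gentle push down will confirm the pin is home.

```bash
python3 - <<'E'
from h import *
from bench import arm
c=arm.move_linear(w(pose,[(0,-.045,.1804+.0735)])[0],feed=.01,contact_N=8); arm.dwell(.3); print(c);rep("press")
E
```

```text
True
press t 9.61 easel mm [  0.2 -45.2  74.9] F easel [-1.7 -1.9  6. ] w 0.0301 g 25.0
```

View pics/s2.png

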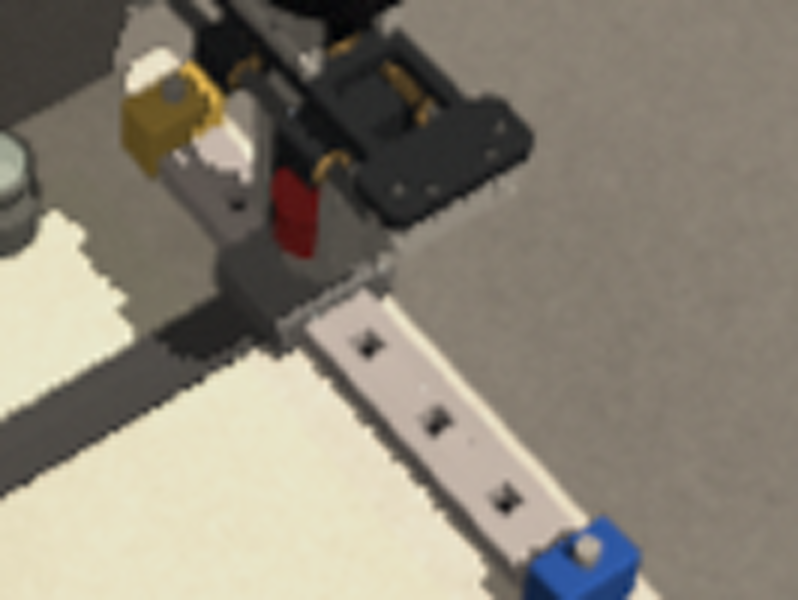

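The press met a firm stop at 74.9 mm, the same height as at the start, so the pin is home. The scene crop shows three free holes, (370,345), (437,420) and (507,498), between the saddle and the blue clip.

```bash
python3 -c "
from bench import job
print(job.finish_job())"
```

```text
the job is handed in; nothing more can be done
None
```

The job is handed in: the blade is one hole nearer the yellow clip, with the pin fully home and the knob still gripped at 25 N; the arm kept clear of the other things on the bench, though I did not re-measure their positions.

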